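# Line up the biscuit stamps by size

### The arm

A 7-joint arm with a two-finger parallel gripper is mounted at the origin on the work surface. World frame = base frame: x ahead of the robot, y to its left, z up, the work surface at z = 0. Lengths are in m, angles in rad, forces in N, time in s.
With the tool pointing down it reaches from about 0.425 to 1.025 m from the base axis. Payload 3.6 kg.
Tool frame: the origin (TCP) lies at the very end of the fingers, on their centre line; the grasp point (between the pads) lies 19 mm behind it (grip_depth is the distance from the TCP to the grasp point, in m); z points along the fingers, y is the line along which they close (so a half turn about z gives the same grasp; the last joint's range is limited). The gripper opens to 85 mm and grips with 20 to 120 N. Pads are 22 mm wide; open, the fingers measure 114 mm over their backs; the gripper's body (76 mm by 85 mm) begins 54 mm behind the grasp point. The pads swing forward as they close: fully open they stand 13 mm farther back than shut.
Start: joints at [-1.417, 0.591, 0.048, 1.609, -0.033, 0.943, -0.034], TCP at [0.177, 0.703, 0.231] pointing down, gripper open.
Joint ranges: [-2.69, 2.69], [-0.47, 2.24], [-1.27, 1.36], [0.19, 2.51], [-1.53, 4.68], [0.08, 2.07], [-3.09, 3.09]. Speed limits (rad/s): [2.57, 2.57, 3.14, 3.14, 3.14, 3.14, 3.14].

### API

Orientations are given as a 3x3 rotation matrix whose columns are the frame's x, y, z axes.
In Python, from bench import * gives the robot as it stands.
- The arm moves only by the tool move_arm, never from a script. Its argument "moves" is a list of rows, each a list of 5 numbers: the closure, from -1 (fully open) to 1 (shut), then the shift along the tool's x, y, z in m, then the turn about the tool's z in degrees. A call has 1 to 20 rows; each row is the pose to reach, as a shift and turn from the pose commanded when the call began, along the tool's axes at that moment; what a row does not reach only later rows make up. A row lasts 1/8 s, in which the tool goes at most 62.5 mm and 10.7 degrees, less where a joint would pass 70% of its speed; a pose out of reach is approached as far as the arm can. A call with a gripper value outside its range is refused whole. The fingers move at their own pace and stop on an object; "squeeze" is the grip in N (left out, the last holds). Time passes only in rows, so rows that repeat a pose let the fingers close. It gives the time, the measured TCP pose, the force, the opening and the grip force at its end, in the units of the state.
- state(): the state, without advancing time (a new reading comes with each control period).
- capture(name): name is "scene" or "top" or "wrist"; returns the picture (480x640x3 uint8, red, green, blue); there is no depth.
- calibration(name): a dict with "fx", "fy", "cx", "cy" (pixels), "rvec" (rotation vector, rad) and "tvec" (3), from world to camera coordinates, as OpenCV has them; the wrist camera has in their place "T_tool_cam" (4x4, takes a point from camera to tool coordinates, whose origin is the TCP and whose axes are the flange's). Camera axes: x right, y down, z forward; pixel columns grow to the right and rows downward; lengths in m; the calibration is good to about 2 mm. A picture is of the moment at which its call begins: read the wrist's pose just before it. calibration takes no time and is no camera call.
- close_job(): hands the job in; it is judged then, once.
The state is a dict: "time": time; "joints": joint angles; "qd": joint speeds; "joint_efforts": joint torques, N m; "eef_pos": TCP position; "tool_rot": TCP orientation; "force": force on the tool from outside, world axes, zero at the start; "torque": the same for the moment, N m; "opening": finger opening in m; "finger_force": force on a finger pad.
Only numpy, scipy, OpenCV 4.12 (cv2) and the standard library are available. Lean on these libraries where they do the work, as an engineer would, in place of code of your own. Each camera call takes 0.05 s, during which the arm holds its last target. There are 200 camera calls.

### The job

Tidy the four wooden biscuit stamps onto their rack in order of size: the largest on the pad next to the wooden ball, then each smaller one on the next pad, the smallest farthest from the ball. Stand each upright in the middle of its own grey pad and let go, without knocking or shifting the jar beside the work.

Things in the scene. Friction and masses are not known exactly. Their poses are not given: they have to be found in the camera images.
- stamp_42: the smallest of four loose wooden biscuit stamps: a round base disc 42 mm across and 16 mm thick with an upright round grip knob on top, 28 mm across, from 28 to 62 mm above the underside (a thinner 18 mm neck joins knob and base). All four stamps have the same knob and height, only the base diameter differs. It starts upright on the table; weight about 40 to 190 g. Origin: centre of the underside; z up through the knob; round, so yaw means nothing.
- stamp_54: the second smallest of four loose wooden biscuit stamps: a round base disc 54 mm across and 16 mm thick with an upright round grip knob on top, 28 mm across, from 28 to 62 mm above the underside (a thinner 18 mm neck joins knob and base). All four stamps have the same knob and height, only the base diameter differs. It starts upright on the table; weight about 40 to 190 g. Origin: centre of the underside; z up through the knob; round, so yaw means nothing.
- stamp_66: the second largest of four loose wooden biscuit stamps: a round base disc 66 mm across and 16 mm thick with an upright round grip knob on top, 28 mm across, from 28 to 62 mm above the underside (a thinner 18 mm neck joins knob and base). All four stamps have the same knob and height, only the base diameter differs. It starts upright on the table; weight about 40 to 190 g. Origin: centre of the underside; z up through the knob; round, so yaw means nothing.
- stamp_78: the largest of four loose wooden biscuit stamps: a round base disc 78 mm across and 16 mm thick with an upright round grip knob on top, 28 mm across, from 28 to 62 mm above the underside (a thinner 18 mm neck joins knob and base). All four stamps have the same knob and height, only the base diameter differs. It starts upright on the table; weight about 40 to 190 g. Origin: centre of the underside; z up through the knob; round, so yaw means nothing.
- pad_a: one of four identical fixed round grey non-slip pads (hard), 84 mm across and 3 mm thick, in a straight row with centres 95 mm apart on a fixed 12 mm thick wooden rack (110 x 500 mm); letters say nothing of its place in the row. Origin: centre of its underside, on the rack's top 12 mm above the table, so the pad's top is 15 mm above the table.
- pad_b: one of four identical fixed round grey non-slip pads (hard), 84 mm across and 3 mm thick, in a straight row with centres 95 mm apart on a fixed 12 mm thick wooden rack (110 x 500 mm); letters say nothing of its place in the row. Origin: centre of its underside, on the rack's top 12 mm above the table, so the pad's top is 15 mm above the table.
- pad_c: one of four identical fixed round grey non-slip pads (hard), 84 mm across and 3 mm thick, in a straight row with centres 95 mm apart on a fixed 12 mm thick wooden rack (110 x 500 mm); letters say nothing of its place in the row. Origin: centre of its underside, on the rack's top 12 mm above the table, so the pad's top is 15 mm above the table.
- pad_d: one of four identical fixed round grey non-slip pads (hard), 84 mm across and 3 mm thick, in a straight row with centres 95 mm apart on a fixed 12 mm thick wooden rack (110 x 500 mm); letters say nothing of its place in the row. Origin: centre of its underside, on the rack's top 12 mm above the table, so the pad's top is 15 mm above the table.
- ball_end: dark wooden ball, 36 mm across, on a short foot, fixed on one end of the rack and in line with the pads, 82.5 mm from the centre of the nearest pad; its top is 38 mm above the rack. Origin: centre of its foot's underside on the rack's top. The rack's other end carries a low dark flat strip (10 mm high) instead.
- jar: bystander: upright amber glass jar with a steel lid, 56 mm across and 85 mm high, standing loose to the left or right of the work. Origin: centre of its underside.
Things that resemble listed ones, but are neither listed nor needed, are in the scene too. What is shaped like the stamp_42 but green or pink is not meant.

How it is judged:
At the end, for the whole second after the job is handed in: Each stamp stands upright (within 0.1 rad) and at rest on a grey pad, its centre within 15 mm of the pad's centre and its underside at the pad's top within 4 mm; counted from the ball end the stamps are 78, 66, 54, 42 mm ((horizontal distance between stamp_78 and pad_a below 0.015 m or horizontal distance between stamp_78 and pad_b below 0.015 m or horizontal distance between stamp_78 and pad_c below 0.015 m or horizontal distance between stamp_78 and pad_d below 0.015 m) and horizontal distance between stamp_78 and ball_end between 0.0525 and 0.1125 m and height (world z) of stamp_78 between 0.011 and 0.019 m and angle between each of stamp_78, stamp_66, stamp_54, stamp_42's own z axis and vertical below 0.1 rad and linear speed of each of stamp_78, stamp_66, stamp_54, stamp_42 below 0.02 m/s and angular speed of each of stamp_78, stamp_66, stamp_54, stamp_42 below 0.2 rad/s and (horizontal distance between stamp_66 and pad_a below 0.015 m or horizontal distance between stamp_66 and pad_b below 0.015 m or horizontal distance between stamp_66 and pad_c below 0.015 m or horizontal distance between stamp_66 and pad_d below 0.015 m) and horizontal distance between stamp_66 and ball_end between 0.1475 and 0.2075 m and height (world z) of stamp_66 between 0.011 and 0.019 m and (horizontal distance between stamp_54 and pad_a below 0.015 m or horizontal distance between stamp_54 and pad_b below 0.015 m or horizontal distance between stamp_54 and pad_c below 0.015 m or horizontal distance between stamp_54 and pad_d below 0.015 m) and horizontal distance between stamp_54 and ball_end between 0.2425 and 0.3025 m and height (world z) of stamp_54 between 0.011 and 0.019 m and (horizontal distance between stamp_42 and pad_a below 0.015 m or horizontal distance between stamp_42 and pad_b below 0.015 m or horizontal distance between stamp_42 and pad_c below 0.015 m or horizontal distance between stamp_42 and pad_d below 0.015 m) and horizontal distance between stamp_42 and ball_end between 0.3375 and 0.3975 m and height (world z) of stamp_42 between 0.011 and 0.019 m); the robot touches nothing.
It fails at once if the jar is shifted by more than 25 mm or tipped (distance of jar from where it was at the start of the episode above 0.025 m or angle between jar's own z axis and vertical above 0.25 rad).
It also fails if it takes over 96 s, if anything falls off the work surface, if the arm or the gripper's body presses on something with over 40 N, if the wrist force passes 120 N, or if a joint passes its speed limit or range.

## Working session

There is one attempt and no reset: what is moved stays moved. The work goes in short steps, Python scripts to look and compute and a tool call to move; the robot and the scene stay as the last step left them, time stands still between calls to the robot, and variables do not carry over. Pictures are saved under pics/ and viewed, at most 14 in all, crops included, and the job is handed in when it is done.

Besides the shell and the picture viewer there is one more tool, called by a JSON object that holds its "name" and its "arguments". move_arm: Moves the arm, as the interface text tells. Its arguments: {"type":"object","properties":{"moves":{"type":"array"},"squeeze":{"type":"number"}},"required":["moves"]}

```bash
mkdir -p pics
cat > h.py <<'E'
from bench import *
import numpy as np, cv2
def save(n,f):
    im=capture(n); cv2.imwrite('pics/'+f,im[:,:,::-1]); return im
def ray(n,uv,z):
    c=calibration(n); R=cv2.Rodrigues(np.array(c['rvec'],float))[0]; t=np.array(c['tvec'],float).ravel()
    o=-R.T@t; d=R.T@np.array([(uv[0]-c['cx'])/c['fx'],(uv[1]-c['cy'])/c['fy'],1]); return o+d*(z-o[2])/d[2]
def proj(n,p):
    c=calibration(n); R=cv2.Rodrigues(np.array(c['rvec'],float))[0]; q=R@np.array(p)+np.array(c['tvec'],float).ravel()
    return c['fx']*q[0]/q[2]+c['cx'],c['fy']*q[1]/q[2]+c['cy']
E
python3 - <<'E'
from h import *
save('top','top.png');save('scene','scene.png')
s=state();print(s['eef_pos'],s['tool_rot'],s['opening'],s['time'])
for n in('top','scene'):
    c=calibration(n);R=cv2.Rodrigues(np.array(c['rvec'],float))[0];print(n,-R.T@np.array(c['tvec']).ravel(),c['fx'])
E
```

```text
[0.1769503  0.70231014 0.23025447] [[-9.69710649e-01  2.44256277e-01 -3.57160185e-04]
 [ 2.44256500e-01  9.69708648e-01 -1.97496686e-03]
 [-1.36056733e-04 -2.00238509e-03 -9.99997986e-01]] 0.08509905161674867 0.1
top [0.44674763 0.017879   1.00513771] 471.5246649008943
scene [ 0.90193074 -0.60024296  0.93980161] 521.2885090555973
```

View pics/top.png

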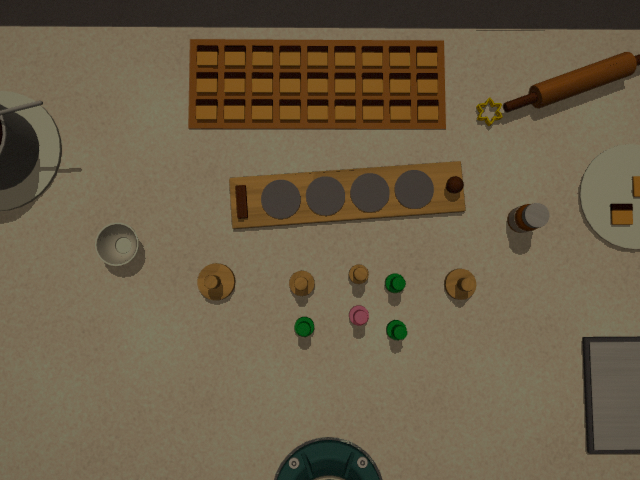

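View pics/scene.png

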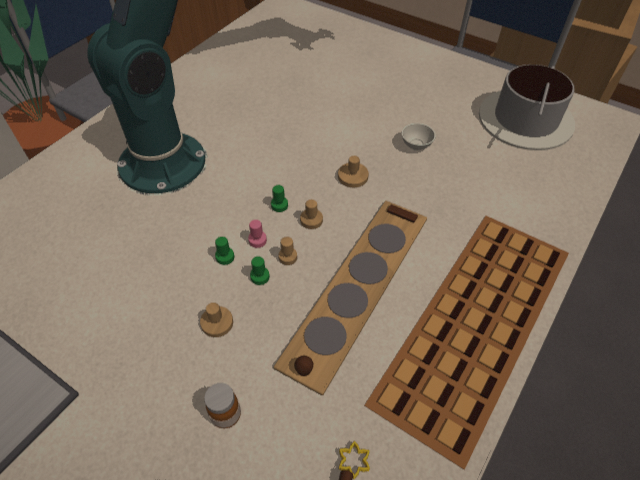

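Top view: wooden stamps are near (216,282), (461,284), (302,284) and (358,274). The pads run from (281,199) to (414,189), the ball is at (454,185) on the right, and the jar is at (528,217). I'll enlarge the work area.

Run:
```python
import cv2
a=cv2.imread('pics/top.png')
k=dict(interpolation=cv2.INTER_CUBIC)
x=cv2.resize(a[255:311,185:335],None,fx=5.3333,fy=5.3333,**k)
y=cv2.resize(a[255:311,335:485],None,fx=5.3333,fy=5.3333,**k)
cv2.imwrite('pics/c1.png',cv2.convertScaleAbs(cv2.vconcat([x,y]),alpha=1.6))
```

```text
(no output)
```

View pics/c1.png

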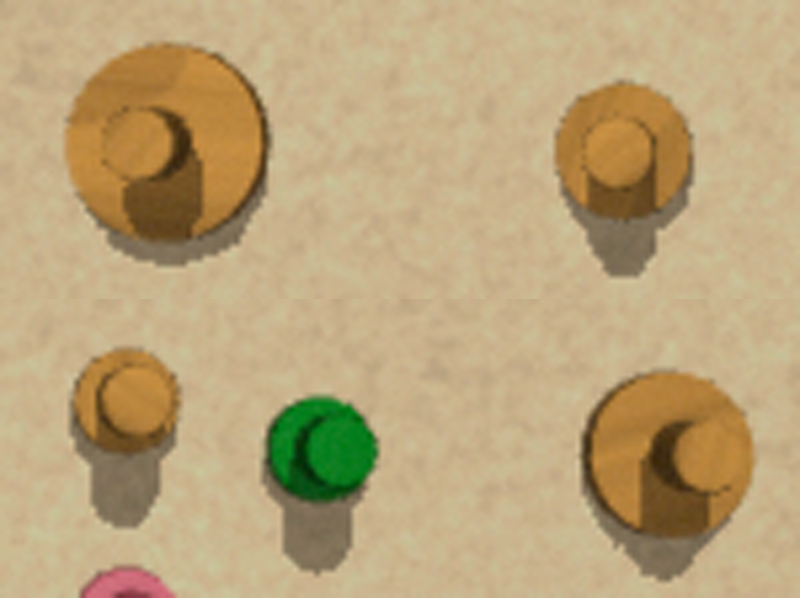

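Run:
```python
from h import *
a=cv2.imread('pics/top.png')
hsv=cv2.cvtColor(a,cv2.COLOR_BGR2HSV)
m=((hsv[:,:,1]<60)&(hsv[:,:,2]<110)&(hsv[:,:,2]>50)).astype(np.uint8)
m[:160]=0;m[235:]=0;m[:,:225]=0;m[:,470:]=0
m=cv2.morphologyEx(m,cv2.MORPH_OPEN,np.ones((5,5)))
n,l,st,ce=cv2.connectedComponentsWithStats(m)
P=[]
for i in range(1,n):
    if st[i,4]>400:
        p=ray('top',ce[i],.015);P.append(p);print(st[i],ce[i],p[:2].round(4))
for n,uv,z in(('ball',(454,185),.032),('jar',(537,215),.085)):print(n,ray('top',uv,z).round(4))
```

```text
[396 171  37  37 997] [413.31895687 189.5225677 ] [ 0.6324 -0.1837]
[ 351  174   38   37 1105] [369.67511312 192.31131222] [ 0.6264 -0.0905]
[ 307  177   38   38 1100] [325.20727273 195.17727273] [0.6202 0.004 ]
[ 262  180   38   38 1131] [280.37312113 198.79840849] [0.6124 0.0989]
ball [ 0.6389 -0.266   0.032 ]
jar [ 0.5685 -0.4143  0.085 ]
```

```bash
cat > m.py <<'E'
from h import *
# crop px: (disc centre),(knob centre), row offset
S={78:((166,142),(139,144)),54:((623,150),(619,154)),42:((127,102+298.7),(138,400)),66:((669,453.5),(709,456))}
for k,(d,n) in S.items():
    f=lambda p:(185+p[0]/5.3333,255+p[1]/5.3333) if p[1]<298 else (335+p[0]/5.3333,255+(p[1]-298.7)/5.3333)
    a,b=ray('top',f(d),.016),ray('top',f(n),.062); print(k,a[:2].round(4),b[:2].round(4),'R',np.hypot(*b[:2]).round(3))
P=np.array([[.6324,-.1837],[.6264,-.0905],[.6202,.004],[.6124,.0989]])
u=P[0]-P[3];u/=np.linalg.norm(u);c=P.mean(0)
for i in range(4):print('pad',i,(c+u*.095*(1.5-i)).round(4))
E
python3 m.py
```

```text
78 [0.438  0.2316] [0.4377 0.2317] R 0.495
54 [0.4344 0.0533] [0.4335 0.0531] R 0.437
42 [ 0.4529 -0.0661] [ 0.4529 -0.0663] R 0.458
66 [ 0.4317 -0.2797] [ 0.4314 -0.2809] R 0.515
pad 0 [ 0.6329 -0.185 ]
pad 1 [ 0.6262 -0.0902]
pad 2 [0.6195 0.0046]
pad 3 [0.6128 0.0993]
```

{"name": "move_arm", "arguments": {"moves": [[-0.4, 0, 0, 0, -7], [-0.4, 0, 0, 0, -14], [-0.4, 0, 0, 0, -14.1], [-0.4, 0, 0, 0, -14.1]], "squeeze": 40}}

```text
time: 0.6
eef_pos: [0.1771, 0.7028, 0.2309]
tool_rot: [[-1.0, 0.002, -0.0], [0.002, 1.0, -0.001], [0.0, -0.001, -1.0]]
force: [0.1, -0.3, 0.6]
opening: 0.0599
finger_force: 0.0
```

{"name": "move_arm", "arguments": {"moves": [[-0.4, -0.02, -0.04, 0, 0], [-0.4, -0.05, -0.09, 0, 0], [-0.4, -0.08, -0.14, 0.01, 0], [-0.4, -0.11, -0.19, 0.02, 0], [-0.4, -0.14, -0.25, 0.04, 0], [-0.4, -0.17, -0.31, 0.06, 0], [-0.4, -0.2, -0.36, 0.08, 0], [-0.4, -0.23, -0.42, 0.08, 0], [-0.4, -0.25, -0.455, 0.08, 0], [-0.4, -0.261, -0.471, 0.08, 0], [-0.4, -0.261, -0.471, 0.08, 0], [-0.4, -0.261, -0.471, 0.08, 0]]}}

```text
time: 2.1
eef_pos: [0.4373, 0.2333, 0.1514]
tool_rot: [[-1.0, -0.001, 0.0], [-0.001, 1.0, 0.001], [-0.0, 0.001, -1.0]]
force: [-0.5, 1.1, -0.2]
opening: 0.0596
finger_force: 0.0
```

Run:
```python
from h import *
s=state();save('wrist','w1.png');c=calibration('wrist');T=np.array(c['T_tool_cam']);print(T.round(3),s['eef_pos'])
R=np.array(s['tool_rot'])
q=T[:3,:3].T@(R.T@(np.array([.4378,.2317,.062])-s['eef_pos'])-T[:3,3])
print(c['fx']*q[0]/q[2]+c['cx'],c['fy']*q[1]/q[2]+c['cy'])
```

```text
[[-0.    -0.965 -0.261  0.066]
 [ 1.    -0.     0.001  0.001]
 [-0.001 -0.261  0.965 -0.142]
 [ 0.     0.     0.     1.   ]] [0.43729326 0.23331033 0.15143018]
319.44317825948036 248.2392504851692
```

View pics/w1.png

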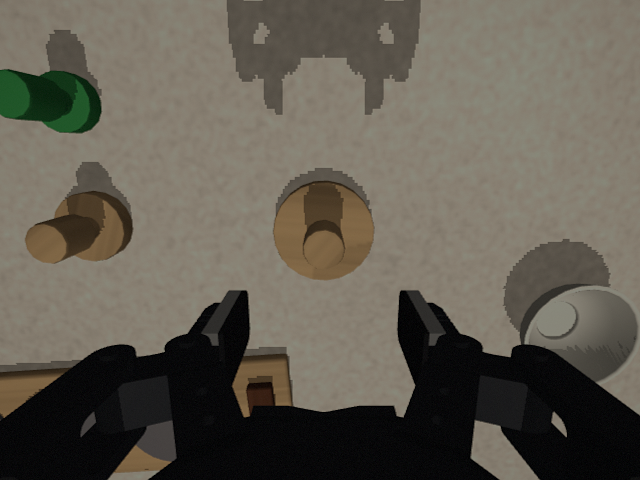

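The wrist view shows the 78 mm stamp's knob at (324,247), predicted at (319,248), so the measurements agree. Now I'll grasp it.

{"name": "move_arm", "arguments": {"moves": [[-0.4, 0, 0, 0.03, 0], [-0.4, 0, 0, 0.06, 0], [-0.4, 0, 0, 0.09, 0], [-0.4, 0, 0, 0.11, 0], [-0.4, 0, 0, 0.124, 0], [-0.4, 0, 0, 0.124, 0], [1, 0, 0, 0.124, 0], [1, 0, 0, 0.124, 0], [1, 0, 0, 0.124, 0], [1, 0, 0, 0.124, 0], [1, 0, 0, 0.124, 0], [1, 0, 0, 0.124, 0]], "squeeze": 40}}

```text
time: 3.65
eef_pos: [0.4383, 0.2325, 0.0283]
tool_rot: [[-1.0, 0.0, 0.002], [0.0, 1.0, 0.001], [-0.002, 0.001, -1.0]]
force: [-0.9, 0.9, 5.6]
opening: 0.0272
finger_force: 39.4
```

{"name": "move_arm", "arguments": {"moves": [[1, 0, 0, -0.02, 0], [1, 0, 0, -0.05, 0], [1, 0, 0, -0.08, 0], [1, -0.01, -0.02, -0.1, 0], [1, -0.03, -0.06, -0.1, 0], [1, -0.05, -0.11, -0.1, 0], [1, -0.075, -0.16, -0.1, 0], [1, -0.1, -0.21, -0.1, 0], [1, -0.125, -0.26, -0.1, 0], [1, -0.15, -0.31, -0.1, 0], [1, -0.17, -0.36, -0.1, 0], [1, -0.185, -0.395, -0.1, 0], [1, -0.195, -0.412, -0.1, 0], [1, -0.195, -0.418, -0.1, 0], [1, -0.195, -0.418, -0.08, 0], [1, -0.195, -0.418, -0.055, 0], [1, -0.195, -0.418, -0.055, 0], [1, -0.195, -0.418, -0.055, 0]]}}

```text
time: 5.9
eef_pos: [0.6324, -0.1847, 0.0821]
tool_rot: [[-1.0, -0.001, -0.001], [-0.001, 1.0, 0.001], [0.001, 0.001, -1.0]]
force: [0.0, 0.7, -1.8]
opening: 0.0274
finger_force: 39.7
```

Run:
```python
from h import *
s=state();im=save('wrist','w2.png');sc=save('scene','s2.png')[240:440,180:446]
o=np.vstack([cv2.resize(im,(533,400)),])
cv2.imwrite('pics/w2b.png',np.hstack([cv2.resize(im,(400,300)),cv2.resize(sc,(400,300))])[:,:,::-1])
c=calibration('wrist');T=np.array(c['T_tool_cam']);R=np.array(s['tool_rot'])
for p in([.6329,-.185,.015],[.6389,-.266,.032]):
    q=T[:3,:3].T@(R.T@(np.array(p)-s['eef_pos'])-T[:3,3]);print((c['fx']*q[0]/q[2]+c['cx'])*.625,(c['fy']*q[1]/q[2]+c['cy'])*.625)
print(s['eef_pos'],s['opening'],s['force'])
```

```text
200.88461239114778 161.7914121610855
108.11849107891632 174.17221628185592
[ 0.63236664 -0.18471816  0.08214336] 0.027392947002467527 [ 0.0277773   0.73510237 -1.76903885]
```

View pics/w2b.png

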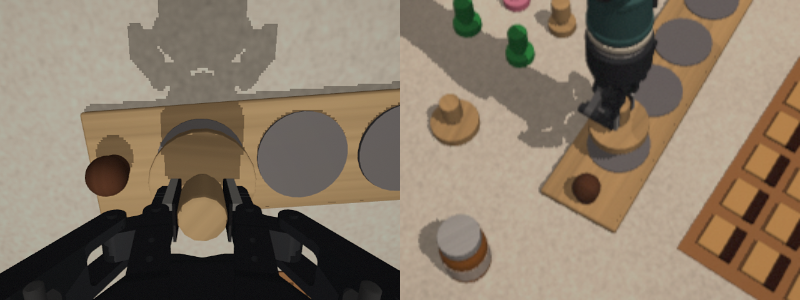

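The ball is at (107,174), exactly as predicted, and the stamp hangs upright over its pad. I'll lower it and release.

{"name": "move_arm", "arguments": {"moves": [[1, 0, 0, 0.015, 0], [1, 0, 0, 0.03, 0], [1, 0, 0, 0.036, 0], [1, 0, 0, 0.0385, 0], [1, 0, 0, 0.0385, 0], [1, 0, 0, 0.0385, 0], [-0.4, 0, 0, 0.0385, 0], [-0.4, 0, 0, 0.0385, 0], [-0.4, 0, 0, 0.0385, 0], [-0.4, 0, 0, 0.0385, 0], [-0.4, 0, 0, 0.01, 0], [-0.4, 0, 0, -0.03, 0], [-0.4, 0, 0, -0.07, 0], [-0.4, 0, 0, -0.07, 0], [-0.4, 0, 0, -0.07, 0]]}}

```text
time: 7.88
eef_pos: [0.632, -0.1861, 0.152]
tool_rot: [[-1.0, 0.001, -0.001], [0.001, 1.0, 0.0], [0.001, 0.0, -1.0]]
force: [0.2, -0.4, -0.2]
opening: 0.06
finger_force: 0.0
```

{"name": "move_arm", "arguments": {"moves": [[-0.4, 0.03, -0.015, 0, 0], [-0.4, 0.07, -0.035, 0, 0], [-0.4, 0.11, -0.055, 0, 0], [-0.4, 0.15, -0.075, 0, 0], [-0.4, 0.185, -0.09, 0, 0], [-0.4, 0.2, -0.0945, 0, 0], [-0.4, 0.2, -0.0945, 0.02, 0], [-0.4, 0.2, -0.0945, 0.05, 0], [-0.4, 0.2, -0.0945, 0.08, 0], [-0.4, 0.2, -0.0945, 0.11, 0], [-0.4, 0.2, -0.0945, 0.124, 0], [-0.4, 0.2, -0.0945, 0.124, 0], [1, 0.2, -0.0945, 0.124, 0], [1, 0.2, -0.0945, 0.124, 0], [1, 0.2, -0.0945, 0.124, 0], [1, 0.2, -0.0945, 0.124, 0], [1, 0.2, -0.0945, 0.124, 0], [1, 0.2, -0.0945, 0.124, 0]]}}

```text
time: 10.12
eef_pos: [0.4333, -0.2812, 0.0294]
tool_rot: [[-1.0, 0.001, 0.002], [0.001, 1.0, -0.001], [-0.002, -0.001, -1.0]]
force: [-1.3, 0.2, 6.3]
opening: 0.0269
finger_force: 39.7
```

{"name": "move_arm", "arguments": {"moves": [[1, 0, 0, -0.02, 0], [1, 0, 0, -0.05, 0], [1, 0, 0, -0.08, 0], [1, -0.01, 0.01, -0.11, 0], [1, -0.03, 0.03, -0.11, 0], [1, -0.06, 0.06, -0.11, 0], [1, -0.1, 0.1, -0.11, 0], [1, -0.14, 0.14, -0.11, 0], [1, -0.175, 0.175, -0.11, 0], [1, -0.193, 0.19, -0.11, 0], [1, -0.194, 0.191, -0.11, 0], [1, -0.194, 0.191, -0.08, 0], [1, -0.194, 0.191, -0.05, 0], [1, -0.194, 0.191, -0.03, 0], [1, -0.194, 0.191, -0.02, 0], [1, -0.194, 0.191, -0.0165, 0], [1, -0.194, 0.191, -0.0155, 0], [1, -0.194, 0.191, -0.0155, 0], [1, -0.194, 0.191, -0.0155, 0]]}}

```text
time: 12.5
eef_pos: [0.6272, -0.0896, 0.0445]
tool_rot: [[-1.0, 0.0, 0.002], [0.0, 1.0, 0.0], [-0.002, 0.0, -1.0]]
force: [-0.6, -0.2, 0.3]
opening: 0.0271
finger_force: 40.0
```

{"name": "move_arm", "arguments": {"moves": [[-0.4, 0, 0, 0, 0], [-0.4, 0, 0, 0, 0], [-0.4, 0, 0, 0, 0], [-0.4, 0, 0, 0, 0], [-0.4, 0, 0, -0.03, 0], [-0.4, 0, 0, -0.07, 0], [-0.4, 0.01, 0.007, -0.1, 0], [-0.4, 0.04, 0.03, -0.1, 0], [-0.4, 0.08, 0.06, -0.1, 0], [-0.4, 0.12, 0.09, -0.1, 0], [-0.4, 0.16, 0.12, -0.1, 0], [-0.4, 0.185, 0.138, -0.1, 0], [-0.4, 0.193, 0.143, -0.1, 0], [-0.4, 0.193, 0.143, -0.1, 0], [-0.4, 0.193, 0.143, -0.07, 0], [-0.4, 0.193, 0.143, -0.04, 0], [-0.4, 0.193, 0.143, -0.01, 0], [-0.4, 0.193, 0.143, 0.01, 0], [-0.4, 0.193, 0.143, 0.0155, 0], [-0.4, 0.193, 0.143, 0.0155, 0]]}}

```text
time: 15.0
eef_pos: [0.4348, 0.0528, 0.0282]
tool_rot: [[-1.0, 0.002, 0.001], [0.002, 1.0, -0.0], [-0.001, -0.0, -1.0]]
force: [0.3, 0.3, 0.1]
opening: 0.0593
finger_force: 0.0
```

{"name": "move_arm", "arguments": {"moves": [[1, 0, 0, 0, 0], [1, 0, 0, 0, 0], [1, 0, 0, 0, 0], [1, 0, 0, 0, 0], [1, 0, 0, 0, 0], [1, 0, 0, 0, 0]]}}

```text
time: 15.75
eef_pos: [0.4343, 0.0534, 0.0291]
tool_rot: [[-1.0, 0.001, 0.002], [0.001, 1.0, 0.0], [-0.002, 0.0, -1.0]]
force: [0.4, -0.0, 7.6]
opening: 0.027
finger_force: 39.2
```

{"name": "move_arm", "arguments": {"moves": [[1, 0, 0, -0.02, 0], [1, 0, 0, -0.05, 0], [1, 0, 0, -0.08, 0], [1, -0.01, 0, -0.11, 0], [1, -0.04, -0.01, -0.11, 0], [1, -0.08, -0.02, -0.11, 0], [1, -0.12, -0.03, -0.11, 0], [1, -0.16, -0.042, -0.11, 0], [1, -0.18, -0.048, -0.11, 0], [1, -0.185, -0.049, -0.11, 0], [1, -0.185, -0.049, -0.11, 0], [1, -0.185, -0.049, -0.08, 0], [1, -0.185, -0.049, -0.05, 0], [1, -0.185, -0.049, -0.03, 0], [1, -0.185, -0.049, -0.02, 0], [1, -0.185, -0.049, -0.0165, 0], [1, -0.185, -0.049, -0.0155, 0], [1, -0.185, -0.049, -0.0155, 0], [1, -0.185, -0.049, -0.0155, 0]]}}

```text
time: 18.12
eef_pos: [0.6191, 0.0042, 0.0444]
tool_rot: [[-1.0, 0.001, 0.001], [0.001, 1.0, 0.0], [-0.001, 0.0, -1.0]]
force: [0.0, -0.5, -1.1]
opening: 0.027
finger_force: 39.6
```

{"name": "move_arm", "arguments": {"moves": [[-0.4, 0, 0, 0, 0], [-0.4, 0, 0, 0, 0], [-0.4, 0, 0, 0, 0], [-0.4, 0, 0, 0, 0], [-0.4, 0, 0, -0.03, 0], [-0.4, 0, 0, -0.07, 0], [-0.4, 0.01, -0.004, -0.1, 0], [-0.4, 0.04, -0.017, -0.1, 0], [-0.4, 0.08, -0.034, -0.1, 0], [-0.4, 0.12, -0.05, -0.1, 0], [-0.4, 0.155, -0.065, -0.1, 0], [-0.4, 0.166, -0.07, -0.1, 0], [-0.4, 0.166, -0.0705, -0.1, 0], [-0.4, 0.166, -0.0705, -0.1, 0], [-0.4, 0.166, -0.0705, -0.07, 0], [-0.4, 0.166, -0.0705, -0.04, 0], [-0.4, 0.166, -0.0705, -0.01, 0], [-0.4, 0.166, -0.0705, 0.01, 0], [-0.4, 0.166, -0.0705, 0.0155, 0], [-0.4, 0.166, -0.0705, 0.0155, 0]]}}

```text
time: 20.62
eef_pos: [0.4536, -0.0657, 0.0281]
tool_rot: [[-1.0, -0.0, 0.001], [-0.0, 1.0, 0.0], [-0.001, 0.0, -1.0]]
force: [-0.2, 0.1, 0.1]
opening: 0.0598
finger_force: 0.0
```

{"name": "move_arm", "arguments": {"moves": [[1, 0, 0, 0, 0], [1, 0, 0, 0, 0], [1, 0, 0, 0, 0], [1, 0, 0, 0, 0], [1, 0, 0, 0, 0], [1, 0, 0, 0, 0]]}}

```text
time: 21.38
eef_pos: [0.4533, -0.0662, 0.0291]
tool_rot: [[-1.0, 0.001, 0.002], [0.001, 1.0, -0.0], [-0.002, -0.0, -1.0]]
force: [-0.8, 0.9, 7.0]
opening: 0.0269
finger_force: 39.3
```

{"name": "move_arm", "arguments": {"moves": [[1, 0, 0, -0.02, 0], [1, 0, 0, -0.05, 0], [1, 0, 0, -0.08, 0], [1, -0.01, 0.01, -0.11, 0], [1, -0.04, 0.04, -0.11, 0], [1, -0.07, 0.075, -0.11, 0], [1, -0.11, 0.115, -0.11, 0], [1, -0.14, 0.145, -0.11, 0], [1, -0.155, 0.16, -0.11, 0], [1, -0.1595, 0.1655, -0.11, 0], [1, -0.1595, 0.1655, -0.11, 0], [1, -0.1595, 0.1655, -0.08, 0], [1, -0.1595, 0.1655, -0.05, 0], [1, -0.1595, 0.1655, -0.03, 0], [1, -0.1595, 0.1655, -0.02, 0], [1, -0.1595, 0.1655, -0.0165, 0], [1, -0.1595, 0.1655, -0.0155, 0], [1, -0.1595, 0.1655, -0.0155, 0], [1, -0.1595, 0.1655, -0.0155, 0]]}}

```text
time: 23.75
eef_pos: [0.6126, 0.0994, 0.0444]
tool_rot: [[-1.0, 0.001, 0.001], [0.001, 1.0, 0.0], [-0.001, 0.0, -1.0]]
force: [-0.6, -0.0, -0.7]
opening: 0.0271
finger_force: 39.5
```

{"name": "move_arm", "arguments": {"moves": [[-0.4, 0, 0, 0, 0], [-0.4, 0, 0, 0, 0], [-0.4, 0, 0, 0, 0], [-0.4, 0, 0, 0, 0], [-0.4, 0, 0, -0.03, 0], [-0.4, 0, 0, -0.07, 0], [-0.4, 0, 0, -0.11, 0], [-0.4, 0, 0.03, -0.13, 0], [-0.4, 0.02, 0.07, -0.15, 0], [-0.4, 0.04, 0.12, -0.15, 0], [-0.4, 0.06, 0.17, -0.15, 0], [-0.4, 0.08, 0.22, -0.15, 0], [-0.4, 0.1, 0.27, -0.15, 0], [-0.4, 0.12, 0.32, -0.15, 0], [-0.4, 0.14, 0.36, -0.15, 0], [-0.4, 0.15, 0.38, -0.15, 0], [-0.4, 0.15, 0.38, -0.15, 0]]}}

```text
time: 25.88
eef_pos: [0.4614, 0.4804, 0.1936]
tool_rot: [[-1.0, -0.002, -0.0], [-0.002, 1.0, -0.0], [0.0, -0.0, -1.0]]
force: [-0.9, -0.9, 0.3]
opening: 0.0597
finger_force: 0.0
```

Run:
```python
from h import *
a=save('top','t9.png')[150:280,220:560][:,:,::-1]
cv2.imwrite('pics/t9b.png',cv2.convertScaleAbs(cv2.resize(a,(800,306),interpolation=cv2.INTER_CUBIC),alpha=1.6))
for p in([.6329,-.185],[.6262,-.0902],[.6195,.0046],[.6128,.0993]):
    for z in(.015,.031,.077):
        u=proj('top',p+[z]);print(round((u[0]-220)*2.353),round((u[1]-150)*2.353),end=' | ')
    print()
```

```text
456 92 | 460 89 | 471 79 | 
352 100 | 354 97 | 360 87 | 
247 107 | 247 104 | 248 94 | 
142 114 | 140 111 | 136 102 |
```

View pics/t9b.png

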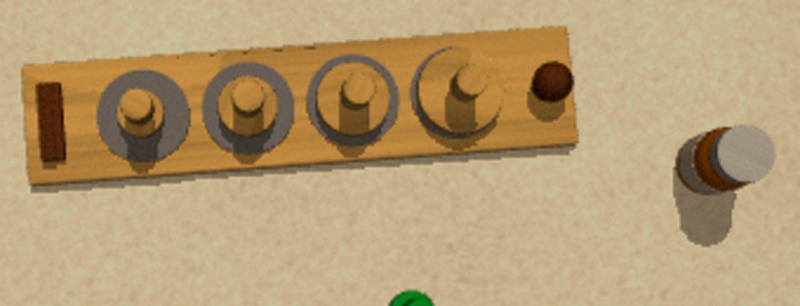

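All four stamps stand centred on their pads: the 78 at (461,90) next to the ball at (551,81), then the 66 at (354,98), the 54 at (247,105) and the 42 at (140,113). The jar is where it was, at (740,153).

```bash
python3 -c "
from bench import *
print(close_job())"
```

```text
the job is handed in; nothing more can be done
None
```

I placed and released all four stamps on their pads in the order 78, 66, 54, 42 mm from the ball, left the jar where it was, and handed the job in at about 26 s; the final picture showed every stamp upright and centred, but no verdict came back.

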